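Set out the weighing things on their colour-coded drip saucers

ROBOT

A 6-joint arm with a two-finger parallel gripper is mounted at the origin on a cart in front of the work surface, level with it; the furniture and walls round the work are solid. World frame = base frame: x ahead of the robot, y to its left, z up, the work surface at z = 0. Lengths are in mm, angles in rad, forces in N, time in s.
With the tool pointing down it reaches from about 325 to 1000 mm from the base axis. Payload 5.1 kg.
Tool frame: the origin (TCP) lies at the very end of the fingers, on their centre line; the grasp point (between the pads) lies 19 mm behind it (r.hold_point_z is the distance from the TCP to the grasp point, in mm); z points along the fingers, y is the line along which they close (so a half turn about z gives the same grasp; the last joint's range is limited). The gripper opens to 85 mm and grips with 20 to 120 N. Pads are 22 mm wide; open, the fingers measure 114 mm over their backs; the gripper's body (76 mm by 85 mm) begins 54 mm behind the grasp point. The pads swing forward as they close: fully open they stand 13 mm farther back than shut.
Start: joints at [-1.326, 0.124, 1.65, -0, 1.367, -0.083], TCP at [209.242, -615.388, 231.322] pointing down, gripper open.
Joint ranges: [-2.61, 2.61], [-1.02, 2.33], [0.03, 2.71], [-1.35, 4.49], [0.32, 2.68], [-2.91, 2.91]. Speed limits (rad/s): [2.57, 2.57, 3.14, 3.14, 3.14, 3.14].

INTERFACE

Orientations are given as a rotation vector (axis times angle).
In Python, from rig import r gives the robot as it stands. The module is installed in compiled form; this text tells all that it offers.
- The arm moves only by the tool apply_moves, never from a script. Its argument "increments" is one flat list of numbers, 7 for each row, row after row: the shift along the world's x, y, z in units of 50 mm (1.0 is 50 mm), then the turn, a rotation vector about the world's x, y, z in units of 6 degrees (1.0 is 6 degrees), then the opening, from 0 (shut) to 1 (fully open). A call has 1 to 12 rows; each row shifts and turns the commanded pose from where the row before left it; what a row does not reach is not made up. A row lasts 1/10 s, in which the tool goes at most 50 mm and 8.59 degrees, less where a joint would pass 70% of its speed; a pose out of reach is approached as far as the arm can. A call is refused whole if a number of a shift passes 1 or a number of a turn 1, either way. A call with a gripper value outside its range is refused whole. The fingers move at their own pace and stop on an object; the grip force is fixed at half the most. Time passes only in rows, so rows that do not move let the fingers close. It gives the time, the measured TCP pose, the force, the opening and the grip force at its end, in the units of the state.
- r.sense(): the state, without advancing time (a new reading comes with each control period).
- r.get_image(name): name is "scene" or "top" or "wrist"; returns a dict with "img" (480x640x3 uint8, blue, green, red), "camera_matrix" (3x3 intrinsics, pixels), "camera_from_world" (4x4, takes a point from world to camera coordinates). Camera axes: x right, y up, looking along -z (the intrinsics and any distortion apply to the point x, -y, -z); pixel columns grow to the right and rows downward; lengths in mm; the calibration is good to about 2 mm. A picture is of the moment at which its call begins. There is no depth.
- r.finish_job(): hands the job in; it is judged then, once.
The state is a dict: "time_s": time; "joints": joint angles; "dq": joint speeds; "effort": joint torques, N m; "tcp_pos": TCP position; "orientation": TCP orientation; "force": force on the tool from outside, world axes, zero at the start; "wrist_torque": the same for the moment, N m; "finger_gap": finger opening in mm; "gripper_force": force on a finger pad.
Only numpy, scipy, OpenCV 4.12 (cv2) and the standard library are available. Lean on these libraries where they do the work, as an engineer would, in place of code of your own. Each camera call takes 0.05 s, during which the arm holds its last target. There are 200 camera calls.

TASK

Set out the things for weighing: stand each of the four on the drip saucer of its own colour - the amber phial with the black cap on the black saucer, the amber phial with the teal cap on the teal one, the small white jar on the white one and the small blue weighing cap on the blue one. Keep each upright and lower it gently onto the middle of its saucer, inside the rim, let go of it, and leave the dropper bottle and the cork ring where they are.

Things in the scene. Friction and masses are not known exactly. Their poses are not given: they have to be found in the camera images.
- phial_black: Amber glass phial with a black screw cap and a white label, upright and loose on the bench: straight body 43 mm across up to 55 mm above its foot, tapering above, 91 mm tall over the cap, about 70 g (varies). Round; origin at the centre of its underside, z up its axis.
- phial_teal: Amber glass phial with a teal (blue-green) screw cap and a white label, upright and loose on the bench: straight body 43 mm across up to 65 mm above its foot, tapering above, 107 mm tall over the cap, about 80 g (varies). Round; origin at the centre of its underside, z up its axis.
- jar_white: Small plain white plastic jar with a white lid, upright and loose on the bench: 38 mm across at the foot, 40 mm at the lid, 57 mm tall, about 50 g (varies). Round; origin at the centre of its underside, z up its axis.
- cap_blue: Small open blue plastic weighing cap (a thin-walled cup, mouth up), loose on the bench: straight sides 28 mm across, 17 mm tall, about 20 g (varies); grasp it across the outside. Round; origin at the centre of its underside, z up its axis.
- saucer_black: Black round drip saucer, 76 mm across, 6 mm high: flat floor 64 mm across, 3 mm above the bench, inside a 4 mm wide rim 3 mm higher than the floor. Fixed; the four saucers differ only in colour. Origin: centre of its underside, at bench height. Things and saucers stand right and left of a carton, their origins at least 90 mm apart.
- saucer_teal: Teal (blue-green) round drip saucer, 76 mm across, 6 mm high: flat floor 64 mm across, 3 mm above the bench, inside a 4 mm wide rim 3 mm higher than the floor. Fixed; the four saucers differ only in colour. Origin: centre of its underside, at bench height. Things and saucers stand right and left of a carton, their origins at least 90 mm apart.
- saucer_white: White round drip saucer, 76 mm across, 6 mm high: flat floor 64 mm across, 3 mm above the bench, inside a 4 mm wide rim 3 mm higher than the floor. Fixed; the four saucers differ only in colour. Origin: centre of its underside, at bench height. Things and saucers stand right and left of a carton, their origins at least 90 mm apart.
- saucer_blue: Strong blue round drip saucer, 76 mm across, 6 mm high: flat floor 64 mm across, 3 mm above the bench, inside a 4 mm wide rim 3 mm higher than the floor. Fixed; the four saucers differ only in colour. Origin: centre of its underside, at bench height. Things and saucers stand right and left of a carton, their origins at least 90 mm apart.
- dropper: Bystander, not to be moved: clear glass dropping bottle with a bright green rubber teat, loose on the bench; 53 mm across, 144 mm tall. Round; origin at the centre of its underside, z up its axis.
- cork_ring: Bystander, not to be moved: brown cork ring lying loose on the bench; 62 mm across, 24 mm tall. Round; origin at the centre of its underside, z up its axis. Around it, always the same: carton at x 0.30 to 0.53, y -0.08 to 0.22, 0.171 m tall (carry things over it); shelf beyond x = 0.71, board 0.27 up, bottles on it to 0.55; other clutter stays 0.08 m or more from where listed things can stand.
Not all that is in view belongs to the job. Leave any pink or red look-alike of the phial_teal alone.

How it is judged:
By the outcome, as a careful person would: the job done as asked, in the order asked, and still so for the second after the job is handed in, with the robot touching nothing.
It also fails if it takes over 128 s, if anything falls off the work surface, if the arm or the gripper's body presses on something with over 40 N, if the wrist force passes 120 N, or if a joint passes its speed limit or range.

## Working session

There is one attempt and no reset: what is moved stays moved. The work goes in short steps, Python scripts to look and compute and a tool call to move; the robot and the scene stay as the last step left them, time stands still between calls to the robot, and variables do not carry over. Pictures are saved under pics/ and viewed, at most 14 in all, crops included, and the job is handed in when it is done.

Besides the shell and the picture viewer there is one more tool, called after "Call:" by a JSON object that holds its "fn" and its "kwargs", one argument or row to a line. apply_moves: Moves the arm, as the interface text tells. Its arguments: {"type":"object","properties":{"increments":{"type":"array","items":{"type":"number"}}},"required":["increments"]}

```bash
mkdir -p pics; cat > h.py <<'E'
import numpy as np, cv2
from rig import r
def grab(n,f):
    d=r.get_image(n); cv2.imwrite(f'pics/{f}.png',d['img']); np.savez(f'pics/{f}.npz',K=d['camera_matrix'],T=d['camera_from_world']); return d
def world(f,u,v,z):
    d=np.load(f'pics/{f}.npz'); K,T=d['K'],d['T']
    p=np.linalg.inv(K)@[u,v,1]; dc=np.array([p[0],-p[1],-p[2]])
    R=T[:3,:3]; o=-R.T@T[:3,3]; w=R.T@dc
    return o+w*(z-o[2])/w[2]
def proj(f,P):
    d=np.load(f'pics/{f}.npz'); K,T=d['K'],d['T']
    c=T[:3,:3]@np.array(P,float)+T[:3,3]; q=K@[c[0],-c[1],-c[2]]; return q[:2]/q[2]
E
python3 - <<'E'
from h import *
for n in('scene','top','wrist'): grab(n,n+'0'); d=np.load(f'pics/{n}0.npz');T=d['T'];print(n,-T[:3,:3].T@T[:3,3],d['K'][0,0])
s=r.sense();print(s,r.hold_point_z)
E
```

```text
scene [-705.62440755 -219.01026196  773.74659319] 505.8141221449108
top [ 273.41099266    4.3777474  1239.48856146] 491.6029271453738
wrist [ 287.89947207 -587.40390359  372.55058891] 352.62205909551443
{'time_s': 0.15, 'joints': array([-1.32560251e+00,  1.24328688e-01,  1.65134851e+00,  6.20139264e-06,
        1.36747466e+00, -8.26090026e-02]), 'dq': array([ 0.00035433, -0.00115096, -0.00325952,  0.00112459,  0.00111323,
       -0.00027266]), 'effort': array([ 3.83715505e-04, -4.24227011e+01, -3.66013098e+01, -1.56364049e-04,
        4.64393583e-03, -9.30513863e-06]), 'tcp_pos': array([ 209.132411  , -614.95005964,  230.35959475]), 'orientation': array([-3.09795628e+00, -5.12353549e-01,  1.89280533e-04]), 'force': array([ 0.5648384 , -0.04119789, -0.05463909]), 'wrist_torque': array([ 0.03194458, -0.03448603, -0.10484723]), 'gripper_force': 0.0, 'finger_gap': 85.50178134655584} 18.700000000000003
```

View pics/top0.png

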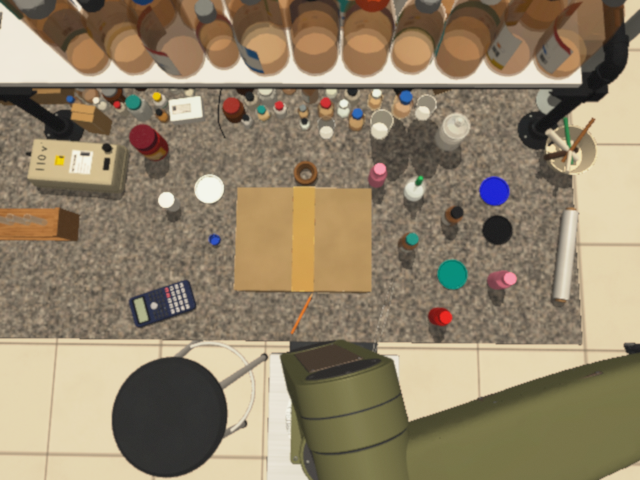

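View pics/scene0.png

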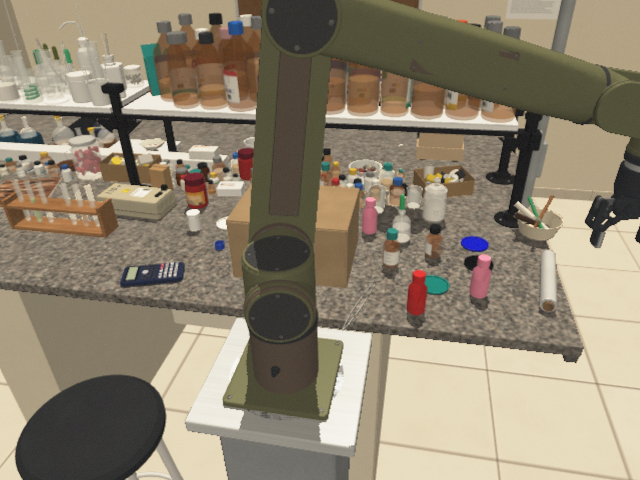

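Top view: the phial with a teal cap is at about (411,241) and the one with a black cap at (456,213). The white jar is at (166,200) and the blue cap at (215,240). Saucers: teal (452,274), black (497,230), blue (494,191), white (209,189). The look-alikes are pink at (378,175) and (503,280) and red at (440,317). Only (411,241) has amber glass with a teal cap, and I'll confirm that in a crop.

```bash
python3 - <<'E'
from h import *
im=cv2.imread('pics/top0.png')
a=cv2.resize(im[150:350,365:525],None,fx=3,fy=3,interpolation=cv2.INTER_CUBIC)
b=cv2.resize(im[160:260,145:245],None,fx=3,fy=3,interpolation=cv2.INTER_CUBIC)
c=np.zeros((600,800,3),np.uint8);c[:600,:480]=a;c[:300,490:790]=b;cv2.imwrite('pics/crop0.png',c)
hsv=cv2.cvtColor(im,cv2.COLOR_BGR2HSV)
def blob(name,lo,hi,seed,z,rad=22):
    m=cv2.inRange(hsv,np.array(lo),np.array(hi)); k=np.zeros_like(m);cv2.circle(k,seed,rad,255,-1);m&=k
    n,l,s,cc=cv2.connectedComponentsWithStats(m); i=1+s[1:,4].argmax()
    cs,_=cv2.findContours((l==i).astype(np.uint8),cv2.RETR_EXTERNAL,cv2.CHAIN_APPROX_NONE)
    (x,y),R=cv2.minEnclosingCircle(cs[0])
    x2,y2,w,h=s[i][:4]
    print(name,'box',x2,y2,w,h,'cen',cc[i].round(1),'circ',round(x,1),round(y,1),round(R,1),'W',world('top0',*cc[i],z).round(1), 'Wc',world('top0',x,y,z).round(1))
blob('s_teal',(75,120,60),(95,255,255),(452,274),6)
blob('s_black',(0,0,0),(180,255,45),(497,230),6)
blob('s_blue',(110,150,80),(130,255,255),(494,191),6)
blob('s_white',(0,0,165),(180,60,255),(209,189),6)
blob('p_teal',(75,100,40),(98,255,255),(411,240),107,14)
blob('p_black',(0,0,0),(180,255,45),(456,213),91,10)
blob('jar',(0,0,165),(180,60,255),(167,200),57,15)
blob('cap',(105,120,40),(130,255,255),(215,240),17,12)
E
```

```text
s_teal box 437 260 30 29 cen [451.9 274.1] circ 452.0 274.0 15.0 W [ 347.4 -291.8    6. ] Wc [ 347.5 -291.9    6. ]
s_black box 483 216 29 28 cen [497.  229.6] circ 497.0 229.5 14.2 W [ 460.5 -407.8    6. ] Wc [ 460.6 -407.7    6. ]
s_blue box 480 177 29 28 cen [494.  190.6] circ 494.0 190.5 14.7 W [ 560.7 -403.9    6. ] Wc [ 561.1 -404.     6. ]
s_white box 194 174 30 30 cen [208.6 188.3] circ 208.2 188.0 15.4 W [562.4 327.2   6. ] Wc [563.3 328.1   6. ]
p_teal box 406 233 12 12 cen [411.6 238.7] circ 411.5 238.5 6.0 W [ 422.3 -176.8  107. ] Wc [ 422.7 -176.6  107. ]
p_black box 451 207 11 11 cen [456.2 212.1] circ 456.5 212.5 5.7 W [ 488.6 -285.2   91. ] Wc [ 487.6 -285.9   91. ]
jar box 158 192 17 16 cen [165.7 199.4] circ 165.7 199.3 8.5 W [522.  418.9  57. ] Wc [522.1 419.1  57. ]
cap box 209 235 11 10 cen [214.2 239.3] circ 214.2 239.1 5.3 W [428.6 304.4  17. ] Wc [429.2 304.5  17. ]
```

View pics/crop0.png

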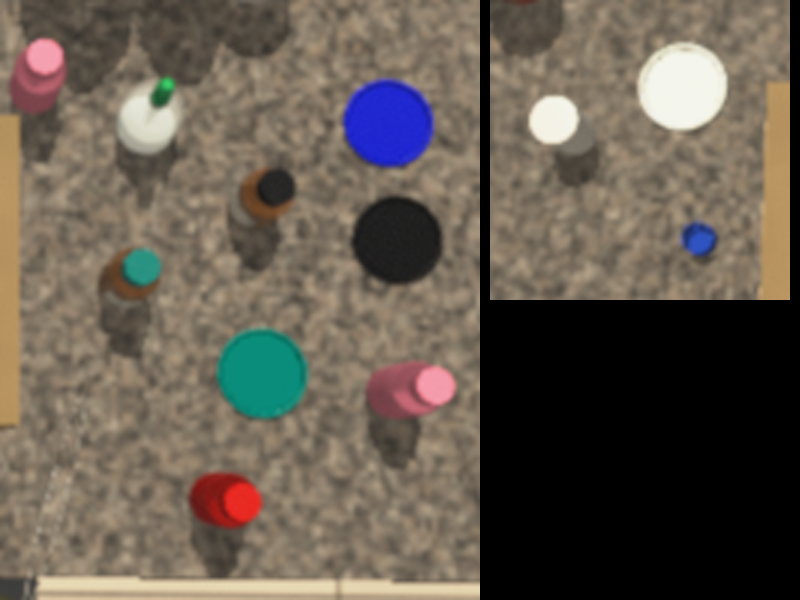

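The crop shows one amber phial with a teal cap (411,239) and one with a black cap (456,212). The pink and red bottles are coloured all over, so they aren't meant. The white jar, blue cap and all four saucers are clear, and the saucer diameters (29–30 px ≈ 76 mm) match. Next I move above the black-capped phial.

Call:
{"fn": "apply_moves", "kwargs": {
  "increments": [0.7,0.825,0,0,0,0,1,0.7,0.825,0,0,0,0,1,0.7,0.825,0,0,0,0,1,0.7,0.825,0,0,0,0,1,0.7,0.825,0,0,0,0,1,0.7,0.825,0,0,0,0,1,0.7,0.825,0,0,0,0,1,0.7,0.825,0,0,0,0,1,0,0,0,0,0,0,1,0,0,0,0,0,0,1,0,0,0,0,0,0,1]
}}

```text
time_s: 1.25
tcp_pos: [467.5, -311.0, 231.1]
orientation: [-3.1, -0.512, 0.001]
force: [-0.2, 0.6, 0.1]
finger_gap: 85.2
gripper_force: 0.0
```

```bash
python3 - <<'E'
from h import *
grab('wrist','w1');s=r.sense();print(s['tcp_pos'],s['orientation'],s['joints'],s['time_s'])
for n,P in dict(phial=(488.1,-285.5,91),foot=(488.1,-285.5,0),saucer=(460.5,-407.8,6),teal=(422.5,-176.7,107),blue=(561,-404,6)).items(): print(n,proj('w1',P))
E
```

```text
[ 467.28376021 -311.3130695   231.1208013 ] [-3.09983351e+00 -5.10177665e-01  6.80540237e-04] [-6.83156824e-01 -7.11921764e-02  1.84954853e+00 -2.93266739e-04
  1.36356576e+00  5.61460006e-01] 1.3
phial [293.23969762 189.00712877]
foot [298.02060183 172.08337346]
saucer [396.11390307 233.02668595]
teal [135.91773159 226.82023815]
blue [432.03432965 142.16002351]
```

View pics/w1.png

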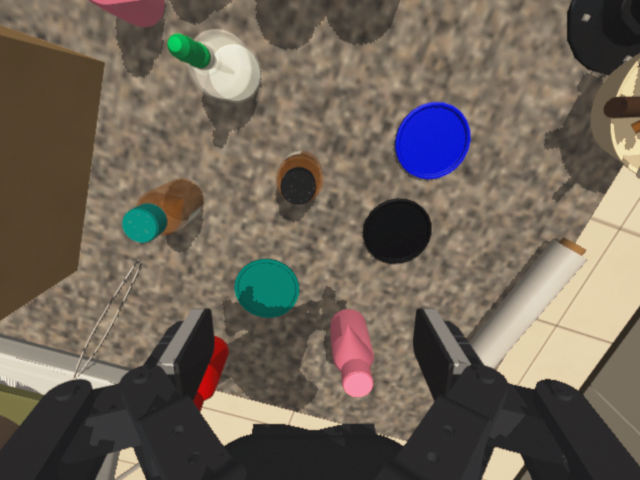

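The wrist view shows the black cap at about (298,187), the black saucer at (397,231), the teal cap at (145,223) and the teal saucer at (266,287). I'll refine by segmentation.

```bash
cat >> h.py <<'E'
def blob(f,name,lo,hi,seed,z,rad):
    im=cv2.imread(f'pics/{f}.png');hsv=cv2.cvtColor(im,cv2.COLOR_BGR2HSV)
    m=cv2.inRange(hsv,np.array(lo),np.array(hi)); k=np.zeros_like(m);cv2.circle(k,seed,rad,255,-1);m&=k
    n,l,s,cc=cv2.connectedComponentsWithStats(m); i=1+s[1:,4].argmax()
    cs,_=cv2.findContours((l==i).astype(np.uint8),cv2.RETR_EXTERNAL,cv2.CHAIN_APPROX_NONE)
    e=cv2.fitEllipse(max(cs,key=len))
    print(name,s[i],'cen',cc[i].round(1),'ell',np.round(e[0],1),np.round(e[1],1),'W',world(f,*cc[i],z).round(1),'We',world(f,*e[0],z).round(1))
E
python3 - <<'E'
from h import *
K=((0,0,0),(180,255,50)); Tl=((78,100,30),(95,255,255))
blob('w1','pblack',*K,(298,187),91,24)
blob('w1','pteal',*Tl,(145,223),107,30)
blob('w1','sblack',*K,(397,231),6,42)
blob('w1','steal',*Tl,(266,287),6,42)
blob('w1','sblue',(112,150,60),(130,255,255),(432,140),6,45)
# body widths: amber base edge
for n,P in dict(b55=(488,-285.5,55),t65=(422.5,-176.7,65),tf=(422.5,-176.7,0)).items(): print(n,proj('w1',P))
E
```

```text
pblack [281 168  34  36 981] cen [297.8 185.5] ell [297.9 185.5] [33.2 35.9] W [ 492.  -288.1   91. ] We [ 492.  -288.2   91. ]
pteal [ 122  204   45   39 1307] cen [143.8 222.6] ell [143.8 222.7] [36.3 44.1] W [ 428. -182.  107.] We [ 427.9 -182.   107. ]
sblack [ 363  199   68   64 3431] cen [396.6 230.8] ell [396.6 230.8] [62.3 68.3] W [ 463.1 -407.3    6. ] We [ 463.1 -407.2    6. ]
steal [ 234  259   65   59 2979] cen [266.5 287.9] ell [266.5 287.9] [57.6 64. ] W [ 350.3 -292.     6. ] We [ 350.3 -292.     6. ]
sblue [ 395  102   76   77 4530] cen [432.3 140.2] ell [432.3 140.2] [71.  79.3] W [ 562.8 -403.4    6. ] We [ 562.9 -403.4    6. ]
b55 [295.40522676 181.32605491]
t65 [158.07548135 213.01785142]
tf [183.24693653 197.33818345]
```

Call:
{"fn": "apply_moves", "kwargs": {
  "increments": [0.23,0.24,0,0,0,0,1,0.23,0.24,0,0,0,0,1,0,0,-0.45,0,0,0,1,0,0,-0.45,0,0,0,1,0,0,-0.45,0,0,0,1,0,0,-0.45,0,0,0,1,0,0,-0.3,0,0,0,1,0,0,0,0,0,0,1,0,0,0,0,0,0,1]
}}

```text
time_s: 2.2
tcp_pos: [491.4, -286.4, 126.7]
orientation: [3.099, 0.513, 0.0]
force: [-0.5, -0.2, 0.1]
finger_gap: 85.7
gripper_force: 0.0
```

Call:
{"fn": "apply_moves", "kwargs": {
  "increments": [-0.02,0,-0.4,0,0,0,1,0,0,-0.4,0,0,0,1,0,0,-0.4,0,0,0,1,0,0,-0.3,0,0,0,1,0,0,-0.2,0,0,0,1,0,0,-0.2,0,0,0,1,0,0,-0.1,0,0,0,1,0,0,-0.05,0,0,0,1,0,0,-0.04,0,0,0,1,0,0,0,0,0,0,1]
}}

```text
time_s: 3.2
tcp_pos: [490.2, -286.5, 22.1]
orientation: [3.099, 0.513, 0.001]
force: [0.3, -0.7, 0.4]
finger_gap: 85.3
gripper_force: 0.0
```

Call:
{"fn": "apply_moves", "kwargs": {
  "increments": [0,0,0,0,0,0,0,0,0,0,0,0,0,0,0,0,0,0,0,0,0,0,0,0,0,0,0,0,0,0,0,0,0,0,0,0,0,0,0,0,0,0,0,0,0,0,0,0,0]
}}

```text
time_s: 3.9
tcp_pos: [490.5, -286.8, 22.5]
orientation: [3.099, 0.512, 0.001]
force: [0.4, 0.5, 4.1]
finger_gap: 41.9
gripper_force: 60.9
```

Call:
{"fn": "apply_moves", "kwargs": {
  "increments": [0,0,0.2,0,0,0,0,0,0,0.4,0,0,0,0,0,0,0.4,0,0,0,0,-0.07,-0.3,0,0,0,0,0,-0.12,-0.5,0,0,0,0,0,-0.12,-0.5,0,0,0,0,0,-0.12,-0.5,0,0,0,0,0,-0.1,-0.4,0,0,0,0,0,-0.04,-0.21,0,0,0,0,0,0,0,0,0,0,0,0,0,0,0,0,0,0,0,0,0,0,0,0,0,0]
}}

```text
time_s: 5.1
tcp_pos: [461.7, -405.9, 71.5]
orientation: [-3.098, -0.514, 0.0]
force: [-0.1, 0.3, -1.4]
finger_gap: 41.2
gripper_force: 60.7
```

```bash
python3 - <<'E'
from h import *
grab('wrist','w2');s=r.sense();print(s['tcp_pos'],s['finger_gap'])
print(proj('w2',(461.8,-407.5,6)),proj('w2',s['tcp_pos']-[0,0,20]),proj('w2',s['tcp_pos']+[0,0,68]))
E
```

```text
[ 461.76663612 -405.91109559   71.64839108] 41.13554794995193
[317.58432655 255.91325813] [315.45980627 288.42281557] [316.60807284 435.49003827]
```

View pics/w2.png

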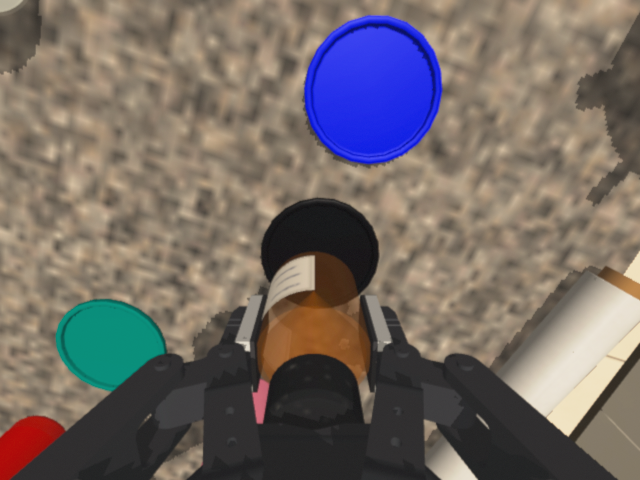

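The phial is held upright, with the black saucer centred under it at about (319,255), where predicted. Lowering now.

Call:
{"fn": "apply_moves", "kwargs": {
  "increments": [0,-0.03,-0.3,0,0,0,0,0,0,-0.3,0,0,0,0,0,0,-0.15,0,0,0,0,0,0,-0.08,0,0,0,0,0,0,-0.04,0,0,0,0,0,0,-0.03,0,0,0,0,0,0,-0.02,0,0,0,0,0,0,0,0,0,0,0]
}}

```text
time_s: 5.95
tcp_pos: [461.7, -408.6, 26.2]
orientation: [3.099, 0.512, 0.001]
force: [0.1, -0.4, -1.1]
finger_gap: 41.5
gripper_force: 60.6
```

Call:
{"fn": "apply_moves", "kwargs": {
  "increments": [0,0,-0.015,0,0,0,0,0,0,-0.01,0,0,0,0,0,0,0,0,0,0,0]
}}

```text
time_s: 6.25
tcp_pos: [461.8, -408.7, 25.5]
orientation: [3.099, 0.512, 0.001]
force: [-0.6, 1.4, 4.7]
finger_gap: 41.3
gripper_force: 61.2
```

Call:
{"fn": "apply_moves", "kwargs": {
  "increments": [0,0,0,0,0,0,0.6,0,0,0,0,0,0,0.8,0,0,0,0,0,0,1,0,0,0,0,0,0,1,0,0,0.2,0,0,0,1,0,0,0.5,0,0,0,1,0,0,0.6,0,0,0,1,0,0,0.6,0,0,0,1,0,0,0.6,0,0,0,1,0,0,0,0,0,0,1]
}}

```text
time_s: 7.25
tcp_pos: [464.0, -410.9, 156.5]
orientation: [3.09, 0.511, 0.01]
force: [0.4, -0.7, -0.3]
finger_gap: 85.6
gripper_force: 0.0
```

Call:
{"fn": "apply_moves", "kwargs": {
  "increments": [-0.1,0.6,0,0,0,0,1,-0.1,0.6,0,0,0,0,1,-0.1,0.6,0,0,0,0,1,-0.1,0.6,0,0,0,0,1,-0.1,0.6,0,0,0,0,1,-0.1,0.6,0,0,0,0,1,-0.1,0.6,0,0,0,0,1,-0.04,0.38,0,0,0,0,1,0,0,0,0,0,0,1,0,0,0,0,0,0,1]
}}

```text
time_s: 8.25
tcp_pos: [424.5, -179.4, 149.5]
orientation: [3.099, 0.514, 0.0]
force: [-1.1, -0.7, -0.3]
finger_gap: 85.5
gripper_force: 0.0
```

```bash
python3 - <<'E'
from h import *
grab('top','t2');grab('wrist','w3');s=r.sense();print(s['tcp_pos'],s['finger_gap'],s['time_s'])
blob('t2','pblackcap',(0,0,0),(180,255,50),(500,228),94,20)
print(proj('t2',(461.8,-407.5,94)),proj('w3',(425,-179.5,107)))
a=cv2.imread('pics/t2.png')[150:310,360:540];a=cv2.resize(a,None,fx=2,fy=2)
c=np.hstack([a,cv2.resize(cv2.imread('pics/w3.png'),(426,320))]);cv2.imwrite('pics/c2.png',c)
E
```

```text
[ 424.65540525 -180.05583198  149.5936448 ] 85.75953853987252 8.35
pblackcap [483 216  28  28 279] cen [493.5 232.3] ell [497.2 229.4] [25.9 26.4] W [ 440.7 -369.9   94. ] We [ 447.4 -378.8   94. ]
[509.2979544  223.44757761] [314.86218292 269.57077114]
```

View pics/c2.png

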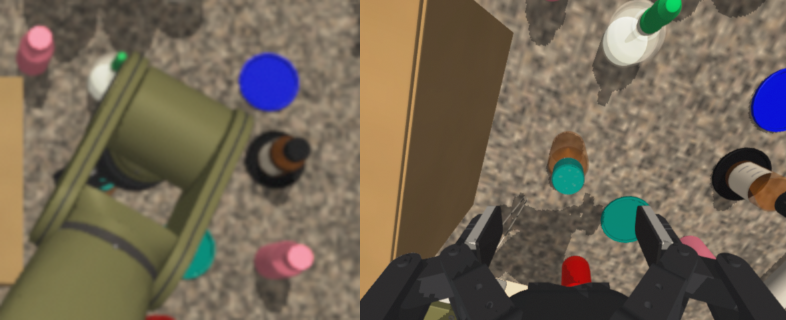

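The black phial stands on the black saucer. Its cap is at crop (295,149), top-view px (507.5,224.5), against a predicted (509,223). The teal cap lies between the fingers at crop (568,178), wrist px (312,267), against a predicted (315,270). Descending.

Call:
{"fn": "apply_moves", "kwargs": {
  "increments": [0,0,-0.4,0,0,0,1,0,0,-0.4,0,0,0,1,0,0,-0.4,0,0,0,1,0,0,-0.4,0,0,0,1,0,0,-0.3,0,0,0,1,0,0,-0.2,0,0,0,1,0,0,-0.1,0,0,0,1,0,0,-0.05,0,0,0,1,0,0,0,0,0,0,1,0,0,0,0,0,0,1]
}}

```text
time_s: 9.35
tcp_pos: [425.1, -179.8, 37.9]
orientation: [3.099, 0.512, 0.002]
force: [1.4, -0.3, -0.6]
finger_gap: 85.0
gripper_force: 0.0
```

Call:
{"fn": "apply_moves", "kwargs": {
  "increments": [0,0,0,0,0,0,0,0,0,0,0,0,0,0,0,0,0,0,0,0,0,0,0,0,0,0,0,0,0,0,0,0,0,0,0,0,0,0,0,0,0,0,0,0,0,0,0,0,0]
}}

```text
time_s: 10.05
tcp_pos: [425.0, -179.5, 37.7]
orientation: [3.099, 0.513, 0.001]
force: [-1.2, 1.0, 5.4]
finger_gap: 40.7
gripper_force: 61.0
```

Call:
{"fn": "apply_moves", "kwargs": {
  "increments": [0,0,0.2,0,0,0,0,0,0,0.4,0,0,0,0,0,0,0.4,0,0,0,0,-0.2,-0.3,0,0,0,0,0,-0.32,-0.45,0,0,0,0,0,-0.32,-0.5,0,0,0,0,0,-0.32,-0.5,0,0,0,0,0,-0.26,-0.35,0,0,0,0,0,-0.1,-0.15,0,0,0,0,0,0,0,0,0,0,0,0,0,0,0,0,0,0,0,0,0,0,0,0,0,0]
}}

```text
time_s: 11.25
tcp_pos: [348.9, -291.1, 86.9]
orientation: [-3.099, -0.514, 0.0]
force: [0.7, -1.1, -1.0]
finger_gap: 40.9
gripper_force: 60.7
```

```bash
python3 - <<'E'
from h import *
grab('wrist','w4');s=r.sense();print(s['tcp_pos'],s['finger_gap'],s['force'])
print(proj('w4',(349.3,-292,6)))
E
```

```text
[ 348.95827052 -291.14804139   86.98415016] 40.87920528319072 [-0.15337218  0.10207752 -0.7996619 ]
[316.49012124 246.77793427]
```

View pics/w4.png

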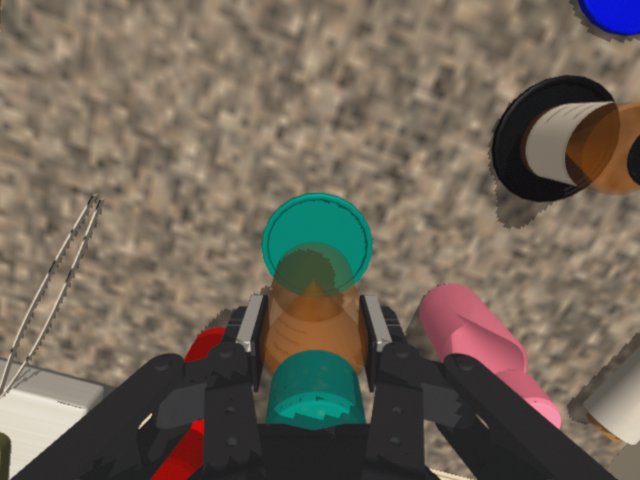

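The teal phial is upright above the teal saucer (px (317,245)), and the red and pink bottles are clear of it. Lowering now.

Call:
{"fn": "apply_moves", "kwargs": {
  "increments": [0,-0.02,-0.3,0,0,0,0,0,0,-0.3,0,0,0,0,0,0,-0.15,0,0,0,0,0,0,-0.08,0,0,0,0,0,0,-0.04,0,0,0,0,0,0,-0.03,0,0,0,0,0,0,-0.01,0,0,0,0,0,0,0,0,0,0,0]
}}

```text
time_s: 12.1
tcp_pos: [348.8, -293.1, 42.0]
orientation: [3.099, 0.513, 0.001]
force: [-0.1, 0.2, 0.4]
finger_gap: 41.1
gripper_force: 60.7
```

Call:
{"fn": "apply_moves", "kwargs": {
  "increments": [0,0,-0.01,0,0,0,0,0,0,0,0,0,0,0]
}}

```text
time_s: 12.3
tcp_pos: [348.6, -293.0, 41.2]
orientation: [3.099, 0.512, 0.0]
force: [0.1, 0.6, -1.6]
finger_gap: 41.1
gripper_force: 60.7
```

Call:
{"fn": "apply_moves", "kwargs": {
  "increments": [0,0,-0.01,0,0,0,0,0,0,-0.01,0,0,0,0,0,0,0,0,0,0,0]
}}

```text
time_s: 12.6
tcp_pos: [348.7, -293.0, 40.7]
orientation: [-3.099, -0.513, -0.0]
force: [-1.9, 1.9, 4.3]
finger_gap: 40.5
gripper_force: 61.3
```

Call:
{"fn": "apply_moves", "kwargs": {
  "increments": [0,0,0,0,0,0,0.6,0,0,0,0,0,0,0.8,0,0,0,0,0,0,1,0,0,0,0,0,0,1,0,0,0.2,0,0,0,1,0,0,0.5,0,0,0,1,0,0,0.7,0,0,0,1,0,0,0.7,0,0,0,1,0,0,0.7,0,0,0,1,0,0,0.7,0,0,0,1,0,0,0.7,0,0,0,1,0,0,0.4,0,0,0,1]
}}

```text
time_s: 13.8
tcp_pos: [349.2, -293.5, 274.6]
orientation: [3.095, 0.512, 0.005]
force: [0.4, -0.1, 0.5]
finger_gap: 85.3
gripper_force: 0.0
```

Call:
{"fn": "apply_moves", "kwargs": {
  "increments": [0.14,0.6,0,0,0,1,1,0.14,0.6,0,0,0,1,1,0.14,0.6,0,0,0,1,1,0.14,0.6,0,0,0,1,1,0.14,0.6,0,0,0,1,1,0.14,0.6,0,0,0,1,1,0.14,0.6,0,0,0,1,1,0.14,0.6,0,0,0,1,1,0.14,0.6,0,0,0,1,1,0.14,0.6,0,0,0,1,1,0.14,0.6,0,0,0,1,1,0.14,0.6,0,0,0,1,1]
}}

```text
time_s: 15.0
tcp_pos: [432.6, 68.4, 271.0]
orientation: [2.201, 2.241, 0.001]
force: [0.4, -0.2, 1.2]
finger_gap: 85.7
gripper_force: 0.0
```

Call:
{"fn": "apply_moves", "kwargs": {
  "increments": [0.14,0.6,0,0,0,1,1,0.14,0.6,0,0,0,1,1,0.14,0.6,0,0,0,1,1,0.14,0.6,0,0,0,1,1,0.14,0.6,0,0,0,1,1,0.14,0.6,0,0,0,0,1,0.14,0.5,0,0,0,0,1,0.14,0.5,0,0,0,0,1,0.14,0.4,0,0,0,0,1,0.14,0.4,0,0,0,0,1,0,0,0,0,0,0,1,0,0,0,0,0,0,1]
}}

```text
time_s: 16.2
tcp_pos: [502.4, 337.0, 270.3]
orientation: [1.551, 2.732, -0.001]
force: [0.2, -0.8, 0.4]
finger_gap: 85.3
gripper_force: 0.0
```

```bash
python3 - <<'E'
from h import *
grab('wrist','w5');grab('top','t3');s=r.sense();print(s['tcp_pos'],s['orientation'],s['joints'],s['time_s'])
print(proj('w5',(522,419,57)),proj('w5',(563,327.6,6)),proj('w5',(429,304.4,17)),proj('t3',(349.3,-292,110)))
a=cv2.imread('pics/t3.png')[150:310,380:540];a=cv2.resize(a,(320,320))
c=np.hstack([a,cv2.resize(cv2.imread('pics/w5.png'),(426,320))]);cv2.imwrite('pics/c3.png',c)
E
```

```text
[502.3379018  336.42052991 270.34324026] [ 1.55268776e+00  2.73085384e+00 -2.99307051e-04] [ 5.01454069e-01  3.35209965e-03  1.71113038e+00 -2.65627342e-04
  1.42717199e+00 -3.53237271e-02] 16.3
[374.13360318 143.80316786] [352.89150844 225.91057763] [243.27107126 187.49628674] [462.91071117 270.60845067]
```

View pics/c3.png

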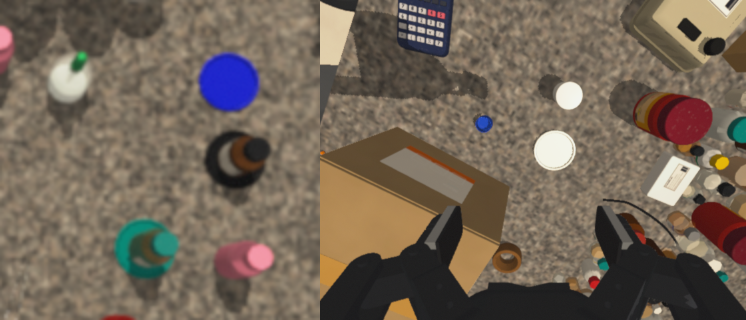

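Both phials stand on their saucers, seen at crop (250,155) and (150,247). In the wrist view the jar is at px (374,144), the white saucer at (352,225) and the blue cap at (246,185), all close to prediction. I'll refine these numerically.

```bash
python3 - <<'E'
from h import *
W=((0,0,165),(180,60,255))
blob('w5','jar',*W,(374,144),57,30)
blob('w5','sw',*W,(352,225),6,45)
blob('w5','cap',(105,120,40),(130,255,255),(246,185),17,25)
T=np.load('pics/w5.npz')['T'];print(-T[:3,:3].T@T[:3,3])
E
```

```text
jar [ 354  122   41   43 1367] cen [374.1 143.2] ell [374.1 143.2] [39.4 42.3] W [521.6 419.5  57. ] We [521.6 419.5  57. ]
sw [ 321  195   63   61 3005] cen [352.3 225.2] ell [352.3 225.2] [59.3 62.6] W [562. 328.   6.] We [562. 328.   6.]
cap [233 174  26  25 485] cen [246.  185.5] ell [246.  185.5] [23.2 24.8] W [430.6 308.   17. ] We [430.6 308.   17. ]
[457.91083138 410.13563961 412.6763295 ]
```

Call:
{"fn": "apply_moves", "kwargs": {
  "increments": [0.1,0.41,0,0,0,0,1,0.1,0.41,0,0,0,0,1,0.1,0.41,0,0,0,0,1,0.1,0.41,0,0,0,0,1,0,0,-0.6,0,0,0,1,0,0,-0.6,0,0,0,1,0,0,-0.6,0,0,0,1,0,0,-0.6,0,0,0,1,0,0,-0.6,0,0,0,1,0,0,-0.5,0,0,0,1,0,0,0,0,0,0,1,0,0,0,0,0,0,1]
}}

```text
time_s: 17.5
tcp_pos: [522.6, 418.5, 95.5]
orientation: [-1.553, -2.731, 0.001]
force: [-0.4, 0.2, 0.2]
finger_gap: 85.4
gripper_force: 0.0
```

Down 82 mm, then close.

Call:
{"fn": "apply_moves", "kwargs": {
  "increments": [0,0,-0.4,0,0,0,1,0,0,-0.4,0,0,0,1,0,0,-0.4,0,0,0,1,0,0,-0.3,0,0,0,1,0,0,-0.14,0,0,0,1,0,0,0,0,0,0,1,0,0,0,0,0,0,0,0,0,0,0,0,0,0,0,0,0,0,0,0,0,0,0,0,0,0,0,0,0,0,0,0,0,0,0,0,0,0,0,0,0,0]
}}

```text
time_s: 18.7
tcp_pos: [523.0, 419.5, 14.3]
orientation: [1.552, 2.731, 0.002]
force: [-2.3, -1.1, 5.4]
finger_gap: 37.9
gripper_force: 59.9
```

Call:
{"fn": "apply_moves", "kwargs": {
  "increments": [0,0,0,0,0,0,0,0,0,0,0,0,0,0]
}}

```text
time_s: 18.9
tcp_pos: [523.0, 419.5, 14.2]
orientation: [1.552, 2.731, 0.001]
force: [-1.7, -0.9, 5.6]
finger_gap: 37.6
gripper_force: 59.9
```

Call:
{"fn": "apply_moves", "kwargs": {
  "increments": [0,0,0.2,0,0,0,0,0,0,0.4,0,0,0,0,0,0,0.4,0,0,0,0,0.1,-0.23,0,0,0,0,0,0.19,-0.44,0,0,0,0,0,0.2,-0.46,0,0,0,0,0,0.2,-0.45,0,0,0,0,0,0.1,-0.25,0,0,0,0,0,0,0,0,0,0,0,0,0,0,0,0,0,0,0]
}}

```text
time_s: 19.9
tcp_pos: [561.8, 327.5, 62.6]
orientation: [-1.553, -2.73, 0.0]
force: [0.0, 0.3, -0.6]
finger_gap: 37.7
gripper_force: 59.9
```

```bash
python3 - <<'E'
from h import *
grab('wrist','w6');s=r.sense();print(s['tcp_pos'],s['finger_gap'],s['force'],s['time_s'])
print(proj('w6',(562.3,328,6)))
E
```

```text
[561.67747151 327.99104995  62.73535127] 38.26568628616338 [-0.97495686  0.40641308 -0.7021102 ] 19.95
[315.38107945 264.05183649]
```

View pics/w6.png

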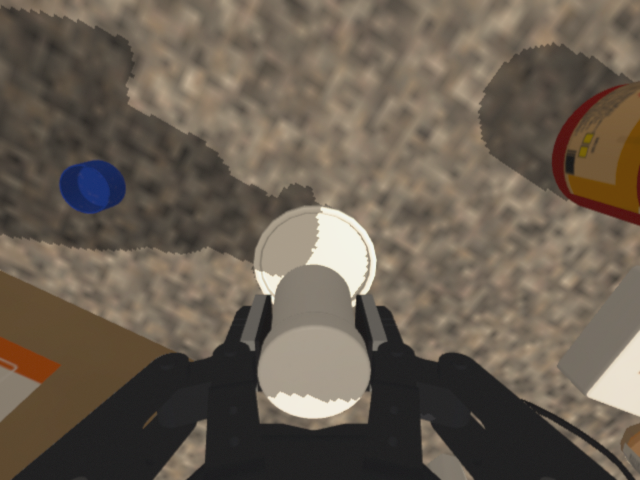

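The jar is held upright, with the white saucer centred at about (316,262) beneath it. Lowering now.

Call:
{"fn": "apply_moves", "kwargs": {
  "increments": [0,0,-0.3,0,0,0,0,0,0,-0.3,0,0,0,0,0,0,-0.14,0,0,0,0,0,0,-0.07,0,0,0,0,0,0,-0.04,0,0,0,0,0,0,-0.02,0,0,0,0,0,0,-0.01,0,0,0,0,0,0,0,0,0,0,0]
}}

```text
time_s: 20.75
tcp_pos: [562.4, 327.7, 19.6]
orientation: [1.552, 2.731, 0.001]
force: [-0.8, 0.5, -0.3]
finger_gap: 37.9
gripper_force: 60.0
```

Call:
{"fn": "apply_moves", "kwargs": {
  "increments": [0,0,-0.02,0,0,0,0,0,0,0,0,0,0,0]
}}

```text
time_s: 20.95
tcp_pos: [562.1, 327.6, 18.2]
orientation: [1.552, 2.731, 0.0]
force: [-0.4, -0.7, -0.6]
finger_gap: 37.9
gripper_force: 60.0
```

Call:
{"fn": "apply_moves", "kwargs": {
  "increments": [0,0,-0.015,0,0,0,0,0,0,-0.01,0,0,0,0,0,0,0,0,0,0,0]
}}

```text
time_s: 21.25
tcp_pos: [562.1, 327.7, 17.3]
orientation: [1.552, 2.731, 0.0]
force: [-1.8, -1.2, 2.2]
finger_gap: 38.0
gripper_force: 60.1
```

Call:
{"fn": "apply_moves", "kwargs": {
  "increments": [0,0,0,0,0,0,0.6,0,0,0,0,0,0,0.8,0,0,0,0,0,0,1,0,0,0,0,0,0,1,0,0,0.2,0,0,0,1,0,0,0.5,0,0,0,1,0,0,0.6,0,0,0,1,0,0,0.6,0,0,0,1,0,0,0.4,0,0,0,1,0,0,0,0,0,0,1]
}}

```text
time_s: 22.25
tcp_pos: [564.6, 328.8, 137.2]
orientation: [1.55, 2.727, 0.011]
force: [-0.2, -0.5, 0.1]
finger_gap: 85.2
gripper_force: 0.0
```

Call:
{"fn": "apply_moves", "kwargs": {
  "increments": [-0.45,-0.07,0,0,0,0,1,-0.5,-0.08,0,0,0,0,1,-0.5,-0.08,0,0,0,0,1,-0.5,-0.08,0,0,0,0,1,-0.5,-0.08,0,0,0,0,1,-0.2,-0.04,0,0,0,0,1,0,0,0,0,0,0,1,0,0,0,0,0,0,1]
}}

```text
time_s: 23.05
tcp_pos: [430.1, 306.2, 131.8]
orientation: [1.552, 2.731, 0.001]
force: [-0.4, 1.2, 0.0]
finger_gap: 85.4
gripper_force: 0.0
```

```bash
python3 - <<'E'
from h import *
grab('wrist','w7');s=r.sense();print(s['tcp_pos'],s['orientation'],s['time_s'])
print(proj('w7',(429.5,306,17)),proj('w7',(429.5,306,0)))
blob('w7','cap',(105,120,40),(130,255,255),tuple(int(v) for v in proj('w7',(429.5,306,12))),17,50)
blob('w7','capmid',(105,120,40),(130,255,255),tuple(int(v) for v in proj('w7',(429.5,306,12))),8.5,50)
E
```

```text
[430.44318258 306.27674174 131.92915859] [1.55235813e+00 2.73069160e+00 8.72501462e-04] 23.1
[313.05160778 234.10418425] [313.03751967 227.51898293]
cap [ 297  213   35   38 1054] cen [313.7 231.6] ell [313.7 231.6] [34.1 37.5] W [428.9 308.   17. ] We [428.9 308.   17. ]
capmid [ 297  213   35   38 1054] cen [313.7 231.6] ell [313.7 231.6] [34.1 37.5] W [430.3 305.6   8.5] We [430.3 305.6   8.5]
```

View pics/w7.png

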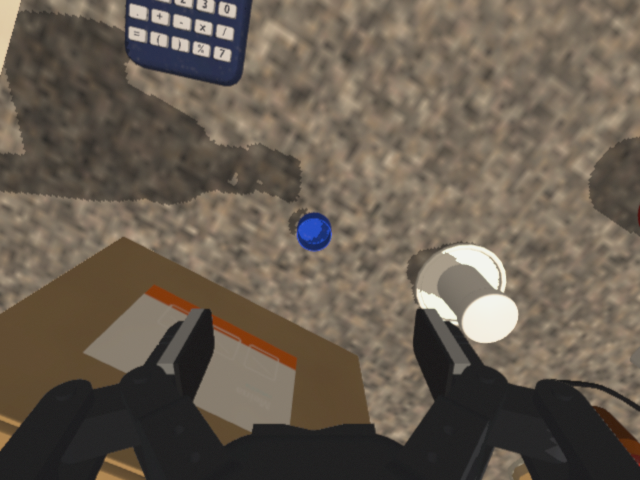

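The jar stands on the white saucer (px (465,285)). The blue cap is at (314,232), within a few pixels of prediction, and the fingers straddle it. Descending.

Call:
{"fn": "apply_moves", "kwargs": {
  "increments": [0,0,-0.4,0,0,0,1,0,0,-0.5,0,0,0,1,0,0,-0.5,0,0,0,1,0,0,-0.4,0,0,0,1,0,0,-0.3,0,0,0,1,0,0,-0.25,0,0,0,1,0,0,-0.12,0,0,0,1,0,0,-0.06,0,0,0,1,0,0,0,0,0,0,1,0,0,0,0,0,0,1]
}}

```text
time_s: 24.1
tcp_pos: [430.2, 306.5, 6.2]
orientation: [1.552, 2.731, 0.002]
force: [0.0, -0.0, 0.3]
finger_gap: 85.1
gripper_force: 0.0
```

Call:
{"fn": "apply_moves", "kwargs": {
  "increments": [0,0,0,0,0,0,0.4,0,0,0,0,0,0,0.4,0,0,0,0,0,0,0.4,0,0,0,0,0,0,0.4,0,0,0,0,0,0,0,0,0,0,0,0,0,0,0,0,0,0,0,0,0,0,0,0,0,0,0,0]
}}

```text
time_s: 24.9
tcp_pos: [429.8, 306.3, 5.7]
orientation: [1.552, 2.731, 0.001]
force: [-1.1, 0.5, 4.2]
finger_gap: 24.4
gripper_force: 59.3
```

Call:
{"fn": "apply_moves", "kwargs": {
  "increments": [0,0,0.2,0,0,0,0,0,0,0.4,0,0,0,0,0,0,0.5,0,0,0,0,0,0,0.6,0,0,0,0,0,0,0.6,0,0,0,0,0,0,0.6,0,0,0,0,0,0,0.6,0,0,0,0,0,0,0.6,0,0,0,0,0,0,0.5,0,0,0,0,0,0,0.3,0,0,0,0,0,0,0,0,0,0,0]
}}

```text
time_s: 26.0
tcp_pos: [430.5, 306.7, 253.0]
orientation: [1.551, 2.729, 0.006]
force: [-0.3, 0.7, 0.0]
finger_gap: 24.4
gripper_force: 59.0
```

```bash
python3 - <<'E'
from h import *
d=grab('wrist','w8');s=r.sense();print(s['tcp_pos'],s['finger_gap'],s['gripper_force'],s['force'],s['time_s'])
cv2.imwrite('pics/c8.png',d['img'][200:,150:490])
E
```

```text
[429.73394917 306.21469993 250.83873867] 24.41304906873986 58.96084725020046 [ 0.90169497 -0.6895535  -0.63435653] 26.05
```

View pics/c8.png

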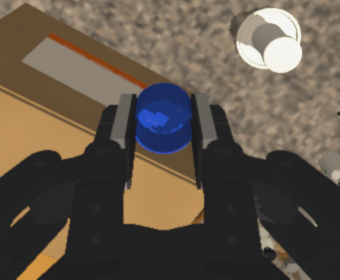

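The cap is gripped level, mouth up. Carrying it high over the carton to the blue saucer.

Call:
{"fn": "apply_moves", "kwargs": {
  "increments": [0.06,-0.3,0,0,0,0,0,0.09,-0.5,0,0,0,0,0,0.11,-0.6,0,0,0,0,0,0.11,-0.6,0,0,0,0,0,0.11,-0.6,0,0,0,0,0,0.11,-0.6,0,0,0,0,0,0.11,-0.6,0,0,0,0,0,0.11,-0.6,0,0,0,0,0,0.11,-0.6,0,0,0,0,0,0.11,-0.6,0,0,0,0,0,0.11,-0.6,0,0,0,0,0,0.11,-0.6,0,0,0,0,0]
}}

```text
time_s: 27.25
tcp_pos: [490.7, -35.8, 247.9]
orientation: [-1.551, -2.728, 0.002]
force: [-0.4, 0.0, -0.6]
finger_gap: 24.4
gripper_force: 58.9
```

Call:
{"fn": "apply_moves", "kwargs": {
  "increments": [0.11,-0.6,0,0,0,0,0,0.11,-0.6,0,0,0,0,0,0.11,-0.6,0,0,0,0,0,0.11,-0.6,0,0,0,0,0,0.11,-0.6,0,0,0,0,0,0.11,-0.6,0,0,0,0,0,0.11,-0.6,0,0,0,0,0,0.11,-0.6,0,0,0,0,0,0.11,-0.6,0,0,0,0,0,0.11,-0.6,0,0,0,0,0,0.11,-0.6,0,0,0,0,0,0.11,-0.5,0,0,0,0,0]
}}

```text
time_s: 28.45
tcp_pos: [556.3, -390.6, 247.3]
orientation: [-1.551, -2.727, -0.0]
force: [-0.8, 0.5, -0.1]
finger_gap: 24.5
gripper_force: 58.9
```

Call:
{"fn": "apply_moves", "kwargs": {
  "increments": [0.05,-0.2,0,0,0,0,0,0,0,-0.3,0,0,0,0,0,0,-0.5,0,0,0,0,0,0,-0.5,0,0,0,0,0,0,-0.5,0,0,0,0,0,0,-0.5,0,0,0,0,0,0,-0.5,0,0,0,0,0,0,-0.5,0,0,0,0,0,0,-0.3,0,0,0,0,0,0,0,0,0,0,0,0,0,0,0,0,0,0]
}}

```text
time_s: 29.55
tcp_pos: [560.5, -398.3, 70.3]
orientation: [-1.551, -2.731, -0.0]
force: [0.1, -0.6, 1.4]
finger_gap: 24.9
gripper_force: 58.9
```

```bash
python3 - <<'E'
from h import *
d=grab('wrist','w9');s=r.sense();print(s['tcp_pos'],s['joints'],s['finger_gap'],s['force'],s['time_s'])
print(proj('w9',(562,-404,6)))
E
```

```text
[ 561.11426974 -399.04021117   71.56679233] [-6.96114115e-01  3.40403464e-01  1.67612277e+00  3.99006496e-05
  1.12330224e+00 -1.23372175e+00] 24.056296742792078 [ 1.20765511 -0.59762647 -0.33544882] 29.6
[311.66918535 267.64103551]
```

View pics/w9.png

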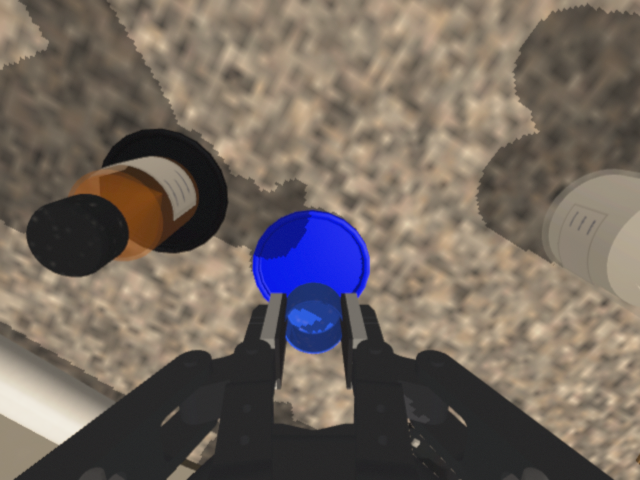

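The cap is level over the blue saucer (centre about (311,266), as predicted), and the black phial is untouched. It needs 5 mm more in y, then it goes down.

Call:
{"fn": "apply_moves", "kwargs": {
  "increments": [0.02,-0.1,0,0,0,0,0,0,0,-0.3,0,0,0,0,0,0,-0.3,0,0,0,0,0,0,-0.3,0,0,0,0,0,0,-0.15,0,0,0,0,0,0,-0.08,0,0,0,0,0,0,-0.05,0,0,0,0,0,0,0,0,0,0,0,0,0,0,0,0,0,0]
}}

```text
time_s: 30.5
tcp_pos: [562.0, -404.2, 12.0]
orientation: [1.552, 2.73, -0.0]
force: [0.7, -0.2, -0.6]
finger_gap: 24.6
gripper_force: 58.9
```

Call:
{"fn": "apply_moves", "kwargs": {
  "increments": [0,0,-0.02,0,0,0,0,0,0,-0.01,0,0,0,0,0,0,0,0,0,0,0]
}}

```text
time_s: 30.8
tcp_pos: [561.6, -403.9, 10.0]
orientation: [1.552, 2.731, -0.0]
force: [-0.4, -0.1, -0.1]
finger_gap: 24.3
gripper_force: 58.9
```

Call:
{"fn": "apply_moves", "kwargs": {
  "increments": [0,0,-0.015,0,0,0,0,0,0,-0.01,0,0,0,0,0,0,0,0,0,0,0]
}}

```text
time_s: 31.1
tcp_pos: [561.6, -404.0, 8.9]
orientation: [1.552, 2.731, -0.0]
force: [-1.5, 0.5, 1.6]
finger_gap: 24.2
gripper_force: 59.1
```

Call:
{"fn": "apply_moves", "kwargs": {
  "increments": [0,0,0,0,0,0,0.4,0,0,0,0,0,0,0.5,0,0,0,0,0,0,0.6,0,0,0,0,0,0,0.6,0,0,0.2,0,0,0,0.6,0,0,0.5,0,0,0,0.8,0,0,0.6,0,0,0,1,0,0,0.6,0,0,0,1,0,0,0.6,0,0,0,1,0,0,0.6,0,0,0,1,0,0,0.6,0,0,0,1,0,0,0,0,0,0,1]
}}

```text
time_s: 32.3
tcp_pos: [564.0, -405.9, 201.3]
orientation: [1.547, 2.721, -0.003]
force: [1.2, 0.1, 1.5]
finger_gap: 85.4
gripper_force: 0.0
```

Call:
{"fn": "apply_moves", "kwargs": {
  "increments": [-0.5,-0.5,0,0,0,0,1,-0.5,-0.5,0,0,0,0,1,-0.5,-0.5,0,0,0,0,1,-0.5,-0.5,0,0,0,0,1,-0.5,-0.5,0,0,0,0,1,-0.5,-0.5,0,0,0,0,1,-0.5,-0.5,0,0,0,0,1,-0.5,-0.5,0,0,0,0,1,0,0,0,0,0,0,1]
}}

```text
time_s: 33.2
tcp_pos: [358.1, -606.3, 192.8]
orientation: [-1.558, -2.727, 0.001]
force: [-0.1, 0.0, 1.0]
finger_gap: 85.2
gripper_force: 0.0
```

```bash
python3 - <<'E'
from h import *
d=grab('top','t9');s=r.sense();print(s['tcp_pos'],s['time_s'])
im=d['img']
a=cv2.resize(im[150:330,360:530],None,fx=2.6,fy=2.6,interpolation=cv2.INTER_CUBIC)
b=cv2.resize(im[150:330,140:260],None,fx=2.6,fy=2.6,interpolation=cv2.INTER_CUBIC)
cv2.imwrite('pics/c9.png',np.hstack([b,a]))
for P in((462,-407.5,94),(349,-292,110),(562,328,60),(562,-404,20)):
  q=proj('t9',P);print(P,q, (q-[360 if P[1]<0 else 140,150])*2.6+[312 if P[1]<0 else 0,0])
E
```

```text
[ 359.70480287 -604.89300988  192.85317016] 33.25
(462, -407.5, 94) [509.29431435 223.36328744] [700.1652173  190.74454735]
(349, -292, 110) [462.9145736  270.73995062] [579.57789137 313.92387161]
(562, 328, 60) [202.75331097 183.45579494] [163.15860851  86.98506684]
(562, -404, 20) [495.77035197 188.87650592] [665.00291511 101.07891538]
```

View pics/c9.png

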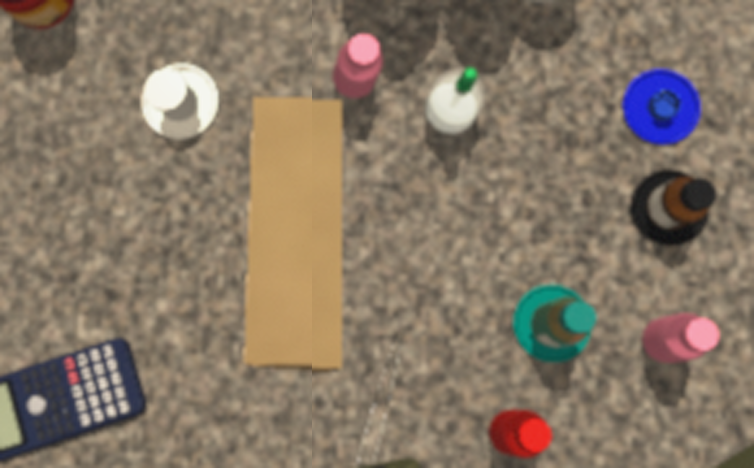

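All four stand on their saucers: jar (173,90), blue cap (664,106), black phial (697,194), teal phial (578,318). The dropper is unmoved. The jar's lid blends into its white saucer here, so I'll check its centring numerically from w7 before handing in.

```bash
python3 - <<'E'
from h import *
blob('w7','lid',(0,0,200),(180,40,255),(489,317),60,27)
blob('w7','saucer',(0,0,140),(180,60,255),(462,280),6,48)
print(world('w7',489,317,60))
print(proj('w7',(562,328,6)))
E
```

```text
lid [ 463  294   54   49 2027] cen [489.6 318.1] ell [489.5 318.1] [46.  54.2] W [559.5 328.3  60. ] We [559.5 328.3  60. ]
saucer [ 416  235   92   94 4163] cen [464.2 282.7] ell [463.9 282.7] [79.8 85.8] W [562.7 331.    6. ] We [562.5 330.8   6. ]
[558.58651043 328.73896982  60.        ]
[461.32383935 285.05231202]
```

The jar is centred to within about 3 mm, so I'm handing in.

```bash
python3 -c "
from rig import r
print(r.finish_job())"
```

```text
the job is handed in; nothing more can be done
None
```

I put all four things upright on the saucers of their own colour, in the order asked, let go of them and handed the job in at about 33 s; I did not touch the dropper bottle or cork ring, and the interface gave no verdict.

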